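# Fetch the vial rack from behind the bottles

### The job

The rack of vials stands at the back of the blue stock tray, behind a row of three bottles. First clear all three bottles onto the empty steel tray, standing upright; then take the rack and set it down flat on the floor of the grey preparation tray, lengthways; then put every bottle back upright exactly where it stood in the row. Set everything down gently, without dropping it or tipping it over, and leave the sharps bin, the mask box and the tape roll where they are.

Things in the scene. Friction and masses are not known exactly. Their poses are not given: they have to be found in the camera images.
- round_bottle: White plastic bottle with a paper label band, white ribbed cap: a round cylinder 50 mm across up to 84 mm, then a domed shoulder up to 102 mm, 136 mm tall in all. Origin: centre of the underside; z up. In the front row of the stock tray, in any of its three places. Screw cap 28 mm wide, at heights 110 to 136 mm (the top); neck below it (102 to 110 mm) about 24 mm. About 0.2 kg.
- square_bottle: Amber glass bottle with a white cap: square section 47 x 47 mm up to 90 mm (its sides lie along its x and y axes), then sloping shoulders, 136 mm tall in all. Origin: centre of the underside; z up. In the front row of the stock tray, in any of its three places. Screw cap 28 mm wide, at heights 110 to 136 mm (the top); neck below it (102 to 110 mm) about 24 mm. About 0.2 kg.
- conical_bottle: White plastic bottle with a white cap: round foot 50 mm across up to 10 mm, then straight tapering sides to a 25 mm neck at 98 mm, 136 mm tall in all. Origin: centre of the underside; z up. In the front row of the stock tray, in any of its three places. Screw cap 28 mm wide, at heights 110 to 136 mm (the top); neck below it (102 to 110 mm) about 24 mm. About 0.2 kg.
- vial_rack: White block 50 mm (x) by 150 mm (y), 40 mm high, holding two rows of five capped glass vials that stick up to 63 mm; one rigid piece, about 0.3 kg. Grip it across its 50 mm width, on the two long side faces. It stands in the stock tray, long side along the tray's y, about 9 mm behind the bottles. Origin: centre of the underside; z up.
- stock_tray: Blue plastic tray, fixed to the worktop, 165 mm (x) by 222 mm (y) outside, rim 16 mm high, walls and floor 4 mm. The bottles stand along its y, 62 mm apart, 42 mm to the -x side of its centre (nearer the robot); the rack's centre is about 17 mm to the +x side. Origin: centre of the underside, on the worktop; z up.
- steel_tray: Empty stainless steel tray, fixed, 260 mm (x) by 106 mm (y) outside, rim 14 mm high, walls and floor 3 mm: the side area for the bottles. It is to the robot's left or right, the preparation tray on the other side. Origin: centre of the underside, on the worktop; z up.
- prep_tray: Empty grey plastic preparation tray, fixed, 206 mm (x) by 100 mm (y) outside, inside 198 by 92 mm, rim 20 mm high, walls and floor 4 mm; the rack goes in with its long side along x. Origin: centre of the underside, on the worktop; z up.
- sharps_bin: Red round sharps container with a lid, 118 mm across at the lid, 142 mm tall, loose; not part of the job, must stay. Origin: centre of the underside; z up.
- mask_box: White and blue carton of face masks, 100 x 190 mm, 80 mm high, a mask edge sticking out to 94 mm, loose; not part of the job, must stay. Origin: centre of the underside; z up.
- tape_roll: Roll of white tape lying flat, 66 mm across, 25 mm high, loose; not part of the job, must stay. Origin: centre of the underside; z up.

How it is judged:
By the outcome, as a careful person would: the job done as asked, in the order asked, and still so for the second after the job is handed in, with the robot touching nothing.
It also fails if it takes over 144 s, if anything falls off the work surface, if the arm or the gripper's body presses on something with over 40 N, if the wrist force passes 120 N, or if a joint passes its speed limit or range.

### The arm

A 6-joint arm with a two-finger parallel gripper is mounted at the origin on the work surface. World frame = base frame: x ahead of the robot, y to its left, z up, the work surface at z = 0. Lengths are in m, angles in rad, forces in N, time in s.
With the tool pointing down it reaches from about 0.35 to 0.975 m from the base axis. Payload 4.9 kg.
Tool frame: the origin (TCP) lies midway between the tips of the shut fingers; the grasp point (between the pads) lies 19 mm behind it; z points along the fingers, y is the line along which they close (so a half turn about z gives the same grasp; the last joint's range is limited). The gripper opens to 85 mm and grips with 20 to 120 N. Pads are 22 mm wide; open, the fingers measure 114 mm over their backs; the gripper's body (76 mm by 85 mm) begins 54 mm behind the grasp point. The pads swing forward as they close: fully open they stand 13 mm farther back than shut.
Start: joints at [-0.119, 0.053, 1.613, -0, 1.476, -0.119], TCP at [0.625, 0, 0.231] pointing down, gripper open.
Joint ranges: [-3.01, 3.01], [-1.01, 2.22], [0.06, 2.58], [-1.02, 4.17], [0.09, 2.62], [-3.14, 3.14]. Speed limits (rad/s): [2.57, 2.57, 3.14, 3.14, 3.14, 3.14].

### API

Orientations are given as a unit quaternion [w, x, y, z].
In Python, from plant import * gives the robot as it stands.
- The arm moves only by the tool jog_arm, never from a script. Its argument "targets" is a list of rows, each a list of 3 entries, a list of its own where there are three numbers: the shift along the tool's x, y, z in units of 25 mm (1.0 is 25 mm), then the turn, a rotation vector about the tool's x, y, z in units of 8 degrees (1.0 is 8 degrees), then the opening in per cent of the stroke, from 0 (shut) to 100 (fully open). A call has 1 to 8 rows; each row is the pose to reach, as a shift and turn from the pose commanded when the call began, along the tool's axes at that moment; what a row does not reach only later rows make up. A row lasts 1/8 s, in which the tool goes at most 62.5 mm and 10.7 degrees, less where a joint would pass 70% of its speed; a pose out of reach is approached as far as the arm can. A call with a gripper value outside its range is refused whole. The fingers move at their own pace and stop on an object; the grip force is fixed at half the most. Time passes only in rows, so rows that repeat a pose let the fingers close. It gives the time, the measured TCP pose, the force, the opening and the grip force at its end, in the units of the state.
- state(): the state, without advancing time (a new reading comes with each control period).
- grab_frame(name): name is "scene" or "side" or "wrist"; returns (picture, depth): 384x512x3 uint8, red, green, blue; 384x512 float32, m along the optical axis (not along the pixel's ray), 0 where there is no reading.
- camera_params(name): a dict with "fovy" (degrees; the focal length in pixels is half the picture's height over the tangent of half this angle, whatever the lens; pixels are square), "cx", "cy" (the principal point, pixels), "dist" ([k1, k2, p1, p2, k3] as OpenCV has them; the pictures are not rectified), "rvec" (rotation vector, rad) and "tvec" (3), from world to camera coordinates, as OpenCV has them; the wrist camera has in their place "hand_eye" (4x4, takes a point from camera to tool coordinates, whose origin is the TCP and whose axes are the flange's). Camera axes: x right, y down, z forward; pixel columns grow to the right and rows downward; lengths in m; the calibration is good to about 2 mm. A picture is of the moment at which its call begins: read the wrist's pose just before it. camera_params takes no time and is no camera call.
- job_done(): hands the job in; it is judged then, once.
The state is a dict: "time": time; "joint_pos": joint angles; "joint_vel": joint speeds; "joint_efforts": joint torques, N m; "tool_pos": TCP position; "tool_rot": TCP orientation; "contact_force": force on the tool from outside, world axes, zero at the start; "ft_torque": the same for the moment, N m; "gripper_width": opening from 0.0 (shut) to 1.0 (fully open); "grasp_force": force on a finger pad.
Only numpy, scipy, OpenCV 4.12 (cv2) and the standard library are available. Lean on these libraries where they do the work, as an engineer would, in place of code of your own. Each camera call takes 0.05 s, during which the arm holds its last target. There are 200 camera calls.

## Working session

There is one attempt and no reset: what is moved stays moved. The work goes in short steps, Python scripts to look and compute and a tool call to move; the robot and the scene stay as the last step left them, time stands still between calls to the robot, and variables do not carry over. Pictures are saved under pics/ and viewed, at most 14 in all, crops included, and the job is handed in when it is done.

Besides the shell and the picture viewer there is one more tool, called after "Request:" as name([rows], argument=value, ...), one row to a line, values as JSON. jog_arm: Moves the arm, as the interface text tells. Its arguments: {"type":"object","properties":{"targets":{"type":"array"}},"required":["targets"]}

```bash
ls; mkdir -p pics
cat > h.py <<'E'
from plant import *
import numpy as np, cv2
from scipy.spatial.transform import Rotation as R
def K(c,shape=(384,512)):
    f=shape[0]/2/np.tan(np.radians(c["fovy"])/2)
    return np.array([[f,0,c["cx"]],[0,f,c["cy"]],[0,0,1]])
def T_wc(name,s=None):
    c=camera_params(name)
    if "hand_eye" in c:
        T=np.eye(4); q=s["tool_rot"]; T[:3,:3]=R.from_quat([q[1],q[2],q[3],q[0]]).as_matrix(); T[:3,3]=s["tool_pos"]
        return T@np.array(c["hand_eye"])
    T=np.eye(4); T[:3,:3]=cv2.Rodrigues(np.array(c["rvec"],float))[0]; T[:3,3]=np.array(c["tvec"]).ravel()
    return np.linalg.inv(T)
def cloud(name,depth,s=None):
    c=camera_params(name); h,w=depth.shape
    uv=np.stack(np.meshgrid(np.arange(w),np.arange(h)),-1).reshape(-1,1,2).astype(np.float64)
    n=cv2.undistortPoints(uv,K(c),np.array(c["dist"],float)).reshape(h,w,2)
    P=np.concatenate([n*depth[...,None],depth[...,None]],-1)
    T=T_wc(name,s); W=P@T[:3,:3].T+T[:3,3]; W[depth<=0]=np.nan
    return W
def snap(name,tag):
    s=state(); im,d=grab_frame(name)
    cv2.imwrite(f"pics/{tag}.png",cv2.resize(im[...,::-1],(768,576)))
    W=cloud(name,d,s); np.savez(f"{tag}.npz",im=im,d=d,W=W)
    return s,im,d,W
E
python3 - <<'E'
from h import *
s,*_=snap("scene","scene0"); snap("wrist","wrist0")
print(s); [print(n,camera_params(n)) for n in("scene","wrist")]
E
```

```text
pics
{'time': 0.0, 'joint_pos': array([-1.19030644e-01,  5.33834496e-02,  1.61430605e+00, -3.11654418e-05,
        1.47601847e+00, -1.19003809e-01]), 'joint_vel': array([-0.00033353,  0.0005239 , -0.00037973,  0.00098516, -0.00085371,
        0.00089679]), 'joint_efforts': array([ 2.70554956e-04, -3.93670499e+01, -3.70175600e+01, -1.62778279e-04,
        6.93513779e-03, -6.06393527e-06]), 'tool_pos': array([6.24365394e-01, 4.84261789e-05, 2.30039348e-01]), 'tool_rot': array([-8.21801021e-04,  7.07114819e-01,  7.07097952e-01, -6.65980952e-04]), 'contact_force': array([-0.72073942, -0.490996  , -0.79885925]), 'ft_torque': array([0.00125276, 0.01072867, 0.03153903]), 'grasp_force': 0.0, 'gripper_width': 0.9969099175079881}
scene {'fovy': 45.3456652232538, 'cx': 243.93815229849844, 'cy': 196.17618041134628, 'dist': array([-0.00499019,  0.        ,  0.        ,  0.        ,  0.        ]), 'rvec': array([ 1.97236034,  1.73558203, -0.53098924]), 'tvec': array([-0.0776817 , -0.46973211,  1.59050665])}
wrist {'fovy': 58.7881128061247, 'cx': 260.5030309308712, 'cy': 196.2452984656468, 'dist': array([-0.08757386,  0.        ,  0.        ,  0.        ,  0.        ]), 'hand_eye': array([[-6.00145245e-05, -9.49589635e-01, -3.13495649e-01,
         8.17455669e-02],
       [ 9.99999970e-01,  1.70461762e-05, -2.43070024e-04,
        -3.64964896e-04],
       [ 2.36160677e-04, -3.13495654e-01,  9.49589606e-01,
        -1.42325011e-01],
       [ 0.00000000e+00,  0.00000000e+00,  0.00000000e+00,
         1.00000000e+00]])}
```

View pics/scene0.png

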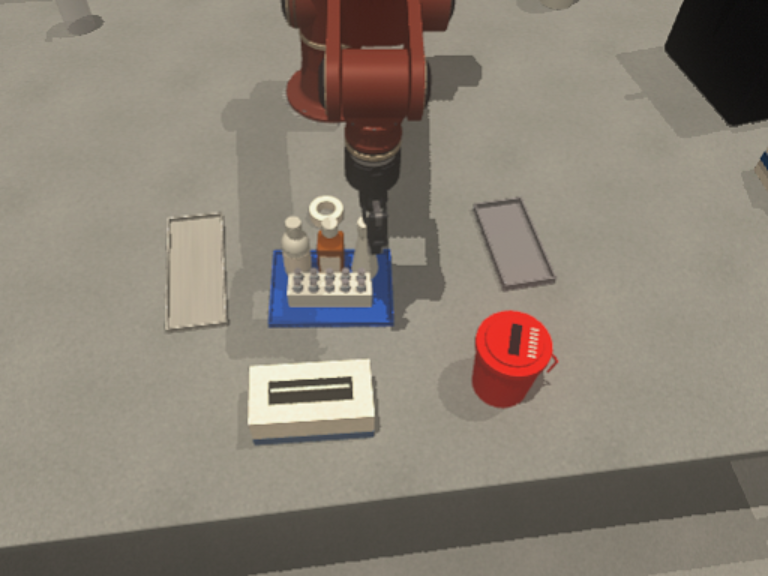

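View pics/wrist0.png

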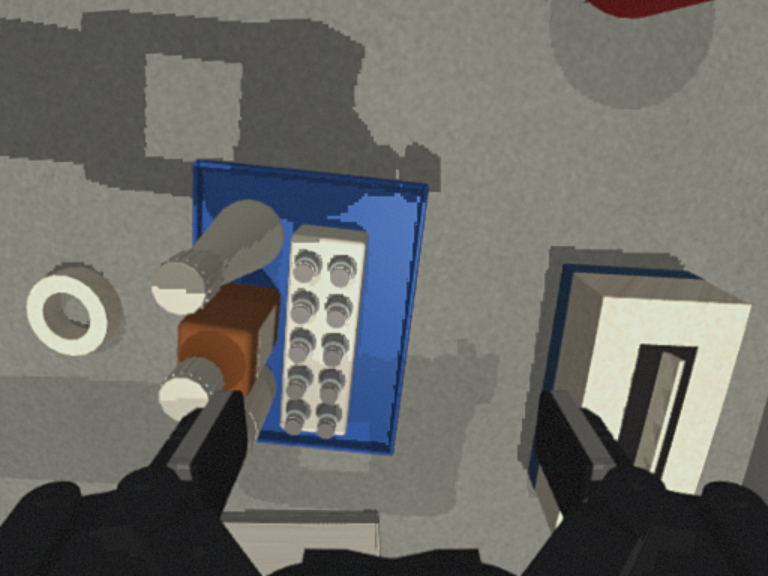

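The scene view, which looks back at the robot, shows these items:
- The steel tray is on the left, with corners around (167,215), (222,213), (228,324) and (166,329).
- The blue tray holds, left to right, round, amber and conical bottles at about (294,225), (330,228) and (365,225), with the rack in front of them.
- The prep tray is on the right, rotated, with corners (474,205), (520,198), (553,280) and (506,288).
- The tape roll at (326,210) is close on the robot's side of the bottles.
- The mask box and sharps bin are at the front.

The wrist view shows the conical and amber caps at (185,288) and (185,398), the rack at (325,330), and the blue tray corners at (195,162), (427,187) and (392,452).

```bash
cat > m.py <<'E'
from h import *
def ray(name,uv,z,s=None):
    c=camera_params(name); n=cv2.undistortPoints(np.array([[uv]],float),K(c),np.array(c["dist"],float))[0,0]
    T=T_wc(name,s); d=T[:3,:3]@np.array([n[0],n[1],1]); o=T[:3,3]
    return o+d*(z-o[2])/d[2]
E
python3 - <<'E'
from m import *
np.set_printoptions(precision=4,suppress=True)
sc=np.load("scene0.npz"); W=sc["W"]
def fit(name,corners,z,s=None):
    P=np.array([ray(name,np.array(c)/1.5,z,s)[:2] for c in corners]).astype(np.float32)
    print(name,P.tolist(),cv2.minAreaRect(P))
fit("scene",[(167,215),(222,213),(228,324),(166,329)],.014)
fit("scene",[(474,205),(520,198),(553,280),(506,288)],.020)
for tag,cam in(("scene0","scene"),("wrist0","wrist")):
    D=np.load(tag+".npz"); W=D["W"]; im=D["im"].astype(int); ok=np.isfinite(W[...,0])
    r,g,b=im[...,0],im[...,1],im[...,2]
    x,y,z=W[...,0],W[...,1],W[...,2]
    reg=ok&(x>.4)&(x<.8)&(abs(y)<.25)
    m=reg&(b>r+50)&(b>g+30)&(z<.03)&(x<.72); P=W[m][:,:2].astype(np.float32); print(tag,"blue",cv2.minAreaRect(P),m.sum())
    m=reg&(z>.13)&(z<.15)&(y<.16)&(im.min(-1)>110); n,l,st,ce=cv2.connectedComponentsWithStats(m.astype(np.uint8))
    for i in range(1,n):
        if st[i,4]>8: Q=W[l==i]; print(" top",st[i,4],np.nanmedian(Q,0),np.nanmin(Q,0),np.nanmax(Q,0),ce[i]*1.5)
    if tag=="wrist0":
        m=reg&(z>.041)&(z<.048)&(x<.75); n,l,st,ce=cv2.connectedComponentsWithStats(m.astype(np.uint8))
        for i in range(1,n):
            if st[i,4]>100: print(" rack",st[i,4],cv2.minAreaRect(W[l==i][:,:2].astype(np.float32)))
    m=ok&(x>.3)&(x<.6)&(abs(y)<.2)&(z>.018)&(z<.03); P=W[m];print("tape?",np.median(P,0),len(P))
W=sc["W"]
for n,(u,v) in dict(tape=(313,212),tape2=(340,212),bin=(513,340),box=(310,370)).items(): print(n,W[int(v/1.5),int(u/1.5)])
E
```

```text
scene [[0.35087257623672485, -0.36136263608932495], [0.35863611102104187, -0.2545720040798187], [0.6195266842842102, -0.24748893082141876], [0.6165905594825745, -0.3546704351902008]] ((0.48519963026046753, -0.30442577600479126), (0.27143600583076477, 0.10707361251115799), 1.4427094459533691)
scene [[0.40296489000320435, 0.24117141962051392], [0.39564943313598633, 0.33695995807647705], [0.6009095311164856, 0.34494227170944214], [0.6078806519508362, 0.2546547055244446]] ((0.5017650127410889, 0.2958073318004608), (0.2063693106174469, 0.09606215357780457), 3.764587879180908)
scene0 blue ((0.5570753812789917, -0.05932897329330444), (0.2232670933008194, 0.16966664791107178), 83.89378356933594) 1627
 top 77 [ 0.5086 -0.1186  0.1397] [ 0.4942 -0.1328  0.1304] [ 0.522  -0.1043  0.1443] [291.8182 222.6818]
 top 76 [ 0.5183 -0.0571  0.1392] [ 0.5024 -0.0693  0.1339] [ 0.5299 -0.0437  0.1437] [328.0066 223.2434]
 top 28 [ 0.5262 -0.0033  0.1394] [ 0.5136 -0.0085  0.135 ] [0.5336 0.0048 0.1434] [360.     223.6071]
tape? [ 0.4006 -0.0654  0.0242] 348
wrist0 blue ((0.5549523830413818, -0.06251590698957443), (0.23205991089344025, 0.16428352892398834), 83.6423568725586) 11029
 top 1001 [0.5204 0.0082 0.1397] [ 0.5065 -0.0059  0.1344] [0.5335 0.021  0.1416] [177.6369 288.1244]
 top 664 [ 0.5133 -0.051   0.1397] [ 0.5018 -0.0658  0.1351] [ 0.5278 -0.0401  0.1417] [181.0979 396.0655]
 rack 147 ((0.5284503102302551, 0.013811515644192696), (0.022750897333025932, 0.042390789836645126), 33.78382873535156)
 rack 3527 ((0.5731116533279419, -0.06152114272117615), (0.14949341118335724, 0.05027220398187637), 82.85274505615234)
 rack 125 ((0.5264901518821716, -0.03754667192697525), (0.02089967392385006, 0.04819909483194351), 46.293643951416016)
tape? [ 0.3944 -0.0398  0.0244] 2411
tape [ 0.3864 -0.079   0.0256]
tape2 [ 0.3913 -0.0266  0.024 ]
bin [0.7849 0.1982 0.1439]
box [ 0.7629 -0.1136  0.0805]
```

Request:
jog_arm([
  [[-1.3, -1.5, 0], [0, 0, 0], 60],
  [[-2.7, -3, 0], [0, 0, 0], 60],
  [[-4, -4.5, 0], [0, 0, 0], 60],
  [[-4, -4.5, 0], [0, 0, 0], 60],
  [[-4, -4.5, 0], [0, 0, 0], 60],
  [[-4, -4.5, 0], [0, 0, 0], 60],
])

```text
time: 0.85
tool_pos: [0.513, -0.0994, 0.2312]
tool_rot: [-0.0, 0.707, 0.708, 0.0]
contact_force: [0.9, -0.1, -0.9]
gripper_width: 0.602
grasp_force: 0.0
```

Run:
```python
from m import *
np.set_printoptions(precision=4,suppress=True)
s,im,d,W=snap("wrist","wrist1"); print(s["tool_pos"],s["tool_rot"],s["gripper_width"])
x,y,z=W[...,0],W[...,1],W[...,2]
m=np.isfinite(x)&(z>.135)&(z<.143)&(x>.4)&(x<.6)&(im.min(-1)>110)
n,l,st,ce=cv2.connectedComponentsWithStats(m.astype(np.uint8))
for i in range(1,n):
    if st[i,4]>30: Q=W[l==i]; print(st[i,4],np.median(Q,0),Q.min(0),Q.max(0),cv2.minEnclosingCircle(Q[:,:2].astype(np.float32)),ce[i]*1.5)
```

```text
[ 0.513  -0.0994  0.2312] [-0.0001  0.7067  0.7075  0.    ] 0.6018080734882888
1450 [0.5204 0.0083 0.1397] [ 0.5071 -0.0062  0.1353] [0.5342 0.0216 0.1421] ((0.5204248428344727, 0.008077733218669891), 0.014736682176589966) [409.0386  64.9603]
1128 [ 0.5143 -0.0528  0.1397] [ 0.5012 -0.0667  0.1353] [ 0.5282 -0.0403  0.1419] ((0.5146995782852173, -0.05314909666776657), 0.013881546445190907) [394.9787 207.3657]
993 [ 0.5056 -0.115   0.1397] [ 0.4911 -0.1291  0.1351] [ 0.5198 -0.101   0.1416] ((0.5056559443473816, -0.11503598839044571), 0.014616010710597038) [376.6934 332.9547]
```

View pics/wrist1.png

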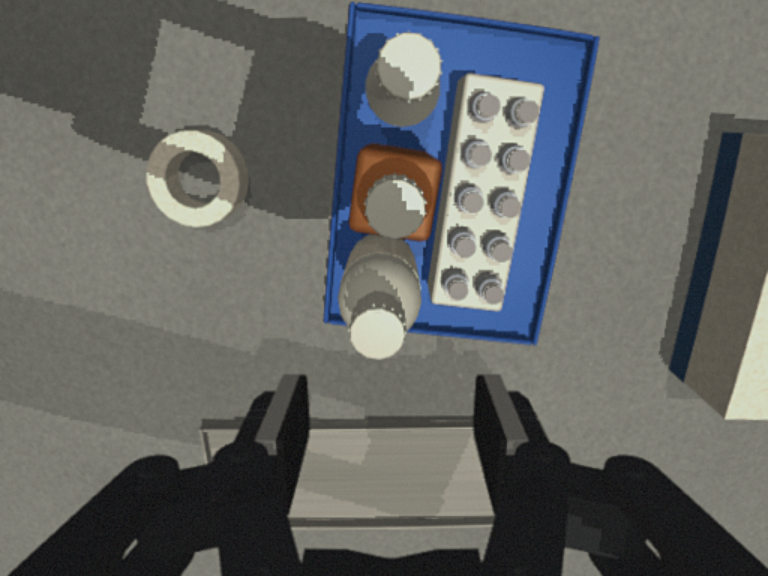

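The wrist view shows the caps at (409,65) conical, (395,207) amber and (377,333) round. They are all at z 0.140 and about 62 mm apart, as they should be. I'll pick the round bottle first.

Request:
jog_arm([
  [[-0.62, -0.3, 0.5], [0, 0, 0], 60],
  [[-0.62, -0.3, 2], [0, 0, 0], 60],
  [[-0.62, -0.3, 3.5], [0, 0, 0], 60],
  [[-0.62, -0.3, 4.85], [0, 0, 0], 60],
  [[-0.62, -0.3, 4.85], [0, 0, 0], 60],
  [[-0.62, -0.3, 4.85], [0, 0, 0], 60],
])

```text
time: 1.65
tool_pos: [0.5055, -0.116, 0.1109]
tool_rot: [0.001, 0.707, 0.707, 0.0]
contact_force: [0.5, -0.6, 0.6]
gripper_width: 0.602
grasp_force: 0.0
```

Request:
jog_arm([
  [[0, 0, 0], [0, 0, 0], 25],
  [[0, 0, 0], [0, 0, 0], 25],
  [[0, 0, 0], [0, 0, 0], 20],
  [[0, 0, 0], [0, 0, 0], 10],
  [[0, 0, 0], [0, 0, 0], 10],
  [[0, 0, 0], [0, 0, 0], 10],
  [[0, 0, 0], [0, 0, 0], 10],
])

```text
time: 2.52
tool_pos: [0.5064, -0.1162, 0.1123]
tool_rot: [0.002, 0.707, 0.707, 0.001]
contact_force: [-0.5, -0.5, 6.0]
gripper_width: 0.308
grasp_force: 59.6
```

Request:
jog_arm([
  [[0, 0, -0.3], [0, 0, 0], 10],
  [[0, 0, -1], [0, 0, 0], 10],
  [[0, 0, -2], [0, 0, 0], 10],
  [[-0.8, -0.4, -2.2], [0, 0, 0], 10],
  [[-2, -1, -2.2], [0, 0, 0], 10],
  [[-3.4, -1.7, -2.2], [0, 0, 0], 10],
  [[-4.8, -2.4, -2.2], [0, 0, 0], 10],
  [[-6.2, -3.1, -2.2], [0, 0, 0], 10],
])

```text
time: 3.52
tool_pos: [0.4268, -0.2715, 0.1658]
tool_rot: [0.0, 0.707, 0.707, 0.0]
contact_force: [0.5, 0.7, -2.4]
gripper_width: 0.305
grasp_force: 59.4
```

Request:
jog_arm([
  [[-1, -0.5, 0], [0, 0, 0], 10],
  [[-1.4, -0.7, 0], [0, 0, 0], 10],
  [[-1.4, -0.7, 0.5], [0, 0, 0], 10],
  [[-1.4, -0.7, 1.2], [0, 0, 0], 10],
  [[-1.4, -0.7, 1.8], [0, 0, 0], 10],
  [[-1.4, -0.7, 2.1], [0, 0, 0], 10],
  [[-1.4, -0.7, 2.2], [0, 0, 0], 10],
  [[-1.4, -0.7, 2.2], [0, 0, 0], 10],
])

```text
time: 4.53
tool_pos: [0.4101, -0.3053, 0.1116]
tool_rot: [-0.001, 0.707, 0.707, -0.0]
contact_force: [-4.7, 4.2, 7.6]
gripper_width: 0.312
grasp_force: 60.7
```

Request:
jog_arm([
  [[0, 0, 0.02], [0, 0, 0], 10],
  [[0, 0, 0.02], [0, 0, 0], 35],
  [[0, 0, 0.02], [0, 0, 0], 45],
  [[0, 0, 0.02], [0, 0, 0], 60],
  [[0, 0, 0.02], [0, 0, 0], 60],
  [[0, 0, -0.5], [0, 0, 0], 60],
  [[0, 0, -2], [0, 0, 0], 60],
  [[0, 0, -3.4], [0, 0, 0], 60],
])

```text
time: 5.52
tool_pos: [0.4101, -0.3056, 0.197]
tool_rot: [0.0, 0.707, 0.707, 0.0]
contact_force: [0.5, -0.8, 0.6]
gripper_width: 0.599
grasp_force: 0.0
```

Run:
```python
from h import *
s,*_=snap("wrist","wrist2"); print(s["tool_pos"],s["joint_pos"])
```

```text
[ 0.41005154 -0.30557561  0.19695369] [-7.86045903e-01 -2.00582847e-01  1.91057721e+00  1.22538751e-05
  1.43084519e+00 -7.86016275e-01]
```

View pics/wrist2.png

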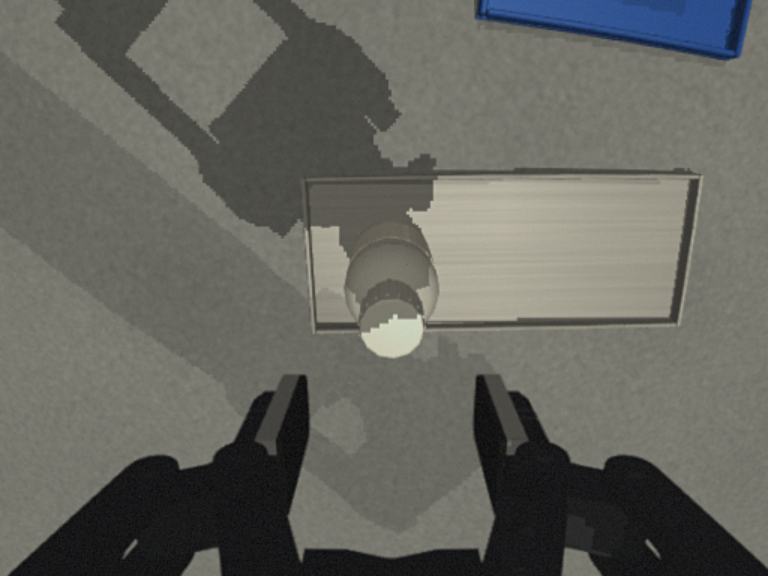

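The round bottle stands upright in the left end of the steel tray (cap at 392,328). Next is the amber one.

Request:
jog_arm([
  [[1, 0.4, 0], [0, 0, 0], 60],
  [[3, 1.2, 0], [0, 0, 0], 60],
  [[5, 2.1, 0], [0, 0, 0], 60],
  [[7, 2.9, 0], [0, 0, 0], 60],
  [[9, 3.7, 0], [0, 0, 0], 60],
  [[10.1, 4.2, 0], [0, 0, 0], 60],
  [[10.1, 4.2, 0.5], [0, 0, 0], 60],
  [[10.1, 4.2, 1.5], [0, 0, 0], 60],
])

```text
time: 6.58
tool_pos: [0.5158, -0.0536, 0.1583]
tool_rot: [0.001, 0.707, 0.707, 0.001]
contact_force: [0.9, -0.9, -0.6]
gripper_width: 0.6
grasp_force: 0.0
```

Request:
jog_arm([
  [[0, 0, 1], [0, 0, 0], 60],
  [[0, 0, 1.9], [0, 0, 0], 60],
  [[0, 0, 1.9], [0, 0, 0], 60],
  [[0, 0, 1.9], [0, 0, 0], 45],
  [[0, 0, 1.9], [0, 0, 0], 35],
  [[0, 0, 1.9], [0, 0, 0], 20],
  [[0, 0, 1.9], [0, 0, 0], 10],
  [[0, 0, 1.9], [0, 0, 0], 10],
])

```text
time: 7.58
tool_pos: [0.5158, -0.0534, 0.1117]
tool_rot: [0.001, 0.707, 0.707, 0.0]
contact_force: [-1.3, -0.6, 7.0]
gripper_width: 0.312
grasp_force: 59.3
```

Request:
jog_arm([
  [[0, 0, 0], [0, 0, 0], 10],
  [[0, 0, 0], [0, 0, 0], 10],
])

```text
time: 7.82
tool_pos: [0.5158, -0.0534, 0.1117]
tool_rot: [0.001, 0.707, 0.707, 0.0]
contact_force: [-1.4, -0.0, 5.4]
gripper_width: 0.308
grasp_force: 59.3
```

Request:
jog_arm([
  [[0, 0, -0.3], [0, 0, 0], 10],
  [[0, 0, -1], [0, 0, 0], 10],
  [[0, 0, -2], [0, 0, 0], 10],
  [[-0.8, -0.1, -2.2], [0, 0, 0], 10],
  [[-2.2, -0.3, -2.2], [0, 0, 0], 10],
  [[-3.8, -0.5, -2.2], [0, 0, 0], 10],
  [[-5.4, -0.7, -2.2], [0, 0, 0], 10],
  [[-7, -0.9, -2.2], [0, 0, 0], 10],
])

```text
time: 8.82
tool_pos: [0.4924, -0.2293, 0.166]
tool_rot: [0.001, 0.707, 0.707, 0.0]
contact_force: [1.0, 0.4, -2.0]
gripper_width: 0.306
grasp_force: 59.3
```

Request:
jog_arm([
  [[-1.5, -0.2, 0], [0, 0, 0], 10],
  [[-2.5, -0.3, 0], [0, 0, 0], 10],
  [[-3, -0.3, 0], [0, 0, 0], 10],
  [[-3, -0.3, 0.6], [0, 0, 0], 10],
  [[-3, -0.3, 1.3], [0, 0, 0], 10],
  [[-3, -0.3, 1.9], [0, 0, 0], 10],
  [[-3, -0.3, 2.15], [0, 0, 0], 10],
  [[-3, -0.3, 2.2], [0, 0, 0], 10],
])

```text
time: 9.82
tool_pos: [0.4851, -0.3028, 0.1108]
tool_rot: [-0.0, 0.707, 0.707, -0.0]
contact_force: [-2.3, 1.1, 7.0]
gripper_width: 0.305
grasp_force: 60.3
```

Request:
jog_arm([
  [[0, 0, 0.02], [0, 0, 0], 10],
])

```text
time: 9.95
tool_pos: [0.4851, -0.3029, 0.1108]
tool_rot: [-0.0, 0.707, 0.707, -0.0]
contact_force: [-4.3, 1.6, 6.5]
gripper_width: 0.309
grasp_force: 60.3
```

Request:
jog_arm([
  [[0, 0, 0], [0, 0, 0], 35],
  [[0, 0, 0], [0, 0, 0], 45],
  [[0, 0, 0], [0, 0, 0], 60],
  [[0, 0, 0], [0, 0, 0], 60],
  [[0, 0, -0.5], [0, 0, 0], 60],
  [[0, 0, -2], [0, 0, 0], 60],
  [[0.5, 0.1, -3.4], [0, 0, 0], 60],
  [[2.5, 0.3, -3.4], [0, 0, 0], 60],
])

```text
time: 10.95
tool_pos: [0.4947, -0.2428, 0.2003]
tool_rot: [0.005, 0.708, 0.706, 0.001]
contact_force: [0.0, -0.1, 0.2]
gripper_width: 0.601
grasp_force: 0.0
```

Request:
jog_arm([
  [[2, 0.2, 0], [0, 0, 0], 60],
  [[4, 0.5, 0], [0, 0, 0], 60],
  [[6, 0.7, 0], [0, 0, 0], 60],
  [[8, 0.9, 0], [0, 0, 0], 60],
  [[9.5, 1.1, 0], [0, 0, 0], 60],
  [[9.95, 1.1, 0], [0, 0, 0], 60],
  [[9.95, 1.1, 0.5], [0, 0, 0], 60],
  [[9.95, 1.1, 1.5], [0, 0, 0], 60],
])

```text
time: 11.95
tool_pos: [0.5208, 0.007, 0.1575]
tool_rot: [0.001, 0.707, 0.707, 0.001]
contact_force: [0.3, -0.7, -0.1]
gripper_width: 0.595
grasp_force: 0.0
```

Request:
jog_arm([
  [[0, 0, 1], [0, 0, 0], 60],
  [[0, 0, 1.9], [0, 0, 0], 60],
  [[0, 0, 1.9], [0, 0, 0], 60],
  [[0, 0, 1.9], [0, 0, 0], 45],
  [[0, 0, 1.9], [0, 0, 0], 35],
  [[0, 0, 1.9], [0, 0, 0], 20],
  [[0, 0, 1.9], [0, 0, 0], 10],
  [[0, 0, 1.9], [0, 0, 0], 10],
])

```text
time: 12.95
tool_pos: [0.5209, 0.008, 0.1111]
tool_rot: [0.001, 0.707, 0.707, 0.001]
contact_force: [-1.0, 0.0, 5.8]
gripper_width: 0.307
grasp_force: 59.4
```

Request:
jog_arm([
  [[0, 0, 0], [0, 0, 0], 10],
  [[0, 0, 0], [0, 0, 0], 10],
])

```text
time: 13.2
tool_pos: [0.521, 0.008, 0.1111]
tool_rot: [0.001, 0.707, 0.707, 0.001]
contact_force: [-1.5, -0.8, 6.2]
gripper_width: 0.305
grasp_force: 59.4
```

Request:
jog_arm([
  [[0, 0, -0.3], [0, 0, 0], 10],
  [[0, 0, -1], [0, 0, 0], 10],
  [[0, 0, -2], [0, 0, 0], 10],
  [[0, 0, -3], [0, 0, 0], 10],
  [[-0.8, 0, -3.2], [0, 0, 0], 10],
  [[-2.2, 0, -3.2], [0, 0, 0], 10],
  [[-3.8, 0, -3.2], [0, 0, 0], 10],
  [[-5.4, 0, -3.2], [0, 0, 0], 10],
])

```text
time: 14.2
tool_pos: [0.5199, -0.1278, 0.1904]
tool_rot: [0.0, 0.707, 0.707, 0.0]
contact_force: [0.4, -0.8, -2.6]
gripper_width: 0.307
grasp_force: 59.3
```

Request:
jog_arm([
  [[-1.6, 0.2, 0], [0, 0, 0], 10],
  [[-3.2, 0.6, 0], [0, 0, 0], 10],
  [[-4.8, 1, 0], [0, 0, 0], 10],
  [[-6.2, 1.4, 0], [0, 0, 0], 10],
  [[-7, 1.6, 0], [0, 0, 0], 10],
  [[-7, 1.6, 0.4], [0, 0, 0], 10],
  [[-7, 1.6, 1.2], [0, 0, 0], 10],
  [[-7, 1.6, 2], [0, 0, 0], 10],
])

```text
time: 15.2
tool_pos: [0.5593, -0.3001, 0.1373]
tool_rot: [-0.001, 0.707, 0.708, -0.0]
contact_force: [-0.4, 0.0, -1.5]
gripper_width: 0.311
grasp_force: 59.4
```

Request:
jog_arm([
  [[0, 0, 0.7], [0, 0, 0], 10],
  [[0, 0, 1.1], [0, 0, 0], 10],
  [[0, 0, 1.22], [0, 0, 0], 10],
  [[0, 0, 1.22], [0, 0, 0], 10],
])

```text
time: 15.7
tool_pos: [0.5603, -0.3021, 0.1102]
tool_rot: [0.001, 0.707, 0.707, -0.0]
contact_force: [-2.3, 0.0, 2.9]
gripper_width: 0.307
grasp_force: 59.9
```

Request:
jog_arm([
  [[0, 0, 0.02], [0, 0, 0], 35],
  [[0, 0, 0.02], [0, 0, 0], 45],
  [[0, 0, 0.02], [0, 0, 0], 60],
  [[0, 0, 0.02], [0, 0, 0], 60],
  [[0, 0, -0.5], [0, 0, 0], 60],
  [[0, 0, -2], [0, 0, 0], 60],
  [[0, 0, -3.4], [0, 0, 0], 80],
  [[2, 0.1, -3.4], [0, 0, 0], 80],
])

```text
time: 16.7
tool_pos: [0.5647, -0.2548, 0.2002]
tool_rot: [0.005, 0.709, 0.706, 0.001]
contact_force: [0.6, -0.0, 0.3]
gripper_width: 0.798
grasp_force: 0.0
```

Request:
jog_arm([
  [[2, 0.1, 0], [0, 0, 0.2], 80],
  [[4, 0.3, 0], [0, 0, 0.5], 80],
  [[6, 0.4, 0], [0, 0, 0.85], 80],
  [[7.6, 0.4, 0], [0, 0, 0.85], 80],
  [[7.6, 0.4, 0], [0, 0, 0.85], 80],
  [[7.6, 0.4, 0], [0, 0, 0.85], 80],
  [[7.6, 0.4, 0], [0, 0, 0.85], 80],
])

```text
time: 17.58
tool_pos: [0.5726, -0.0629, 0.1944]
tool_rot: [0.0, 0.748, 0.663, 0.0]
contact_force: [-0.0, -0.3, 0.1]
gripper_width: 0.799
grasp_force: 0.0
```

Run:
```python
from m import *
np.set_printoptions(precision=4,suppress=True)
s,im,d,W=snap("wrist","wrist3"); print(s["tool_pos"],s["tool_rot"])
x,y,z=W[...,0],W[...,1],W[...,2]
m=np.isfinite(x)&(z>.041)&(z<.048)&(x>.5)&(x<.65)&(abs(y+.06)<.12)
n,l,st,ce=cv2.connectedComponentsWithStats(m.astype(np.uint8))
for i in range(1,n):
    if st[i,4]>100: print(" rack",st[i,4],cv2.minAreaRect(W[l==i][:,:2].astype(np.float32)),ce[i]*1.5)
s,im,d,W=snap("scene","scene1"); x,y,z=W[...,0],W[...,1],W[...,2]
for nm,lo,hi in(("steel caps",.128,.15),):
    m=np.isfinite(x)&(z>lo)&(z<hi)&(x>.35)&(x<.65)&(y<-.22)
    n,l,st,ce=cv2.connectedComponentsWithStats(m.astype(np.uint8))
    for i in range(1,n):
        if st[i,4]>8: print(nm,st[i,4],np.median(W[l==i],0))
c=im[110:220,90:400]; cv2.imwrite("pics/scene1c.png",cv2.resize(c[...,::-1],None,fx=2.5,fy=2.5,interpolation=cv2.INTER_CUBIC))
```

```text
[ 0.5726 -0.0629  0.1944] [0.0003 0.7483 0.6634 0.    ]
 rack 5628 ((0.5732074975967407, -0.062224432826042175), (0.14876921474933624, 0.05011322721838951), 83.10206604003906) [392.278  247.9819]
steel caps 83 [ 0.4169 -0.3067  0.1374]
steel caps 99 [ 0.4889 -0.3058  0.1374]
steel caps 106 [ 0.5651 -0.304   0.1373]
```

View pics/wrist3.png

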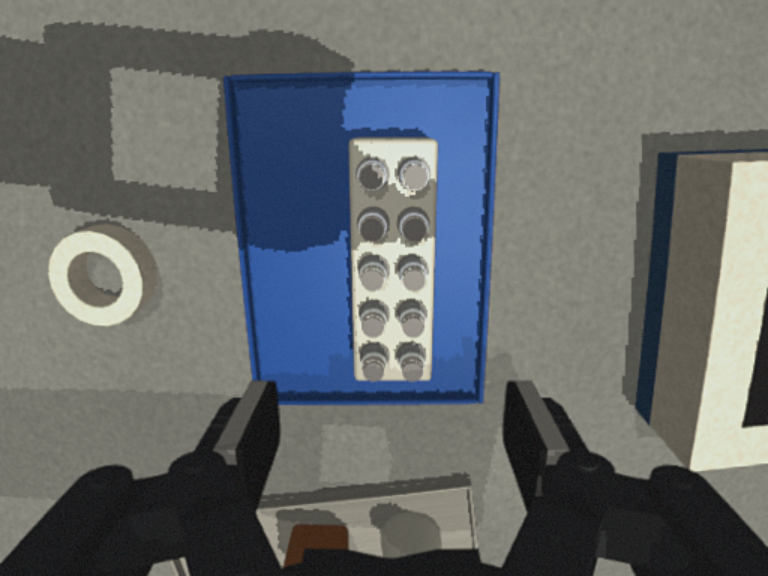

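View pics/scene1c.png

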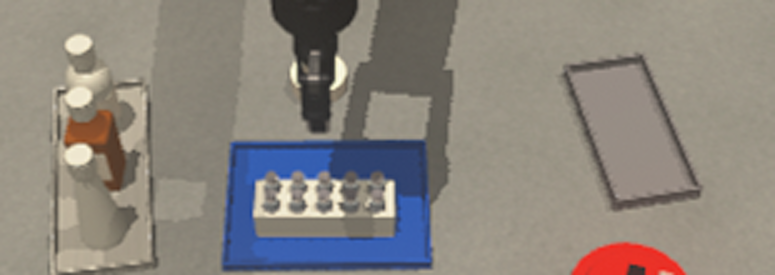

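The wrist view shows the rack square to the fingers (centre 392,248). The scene crop shows all three bottles upright in the steel tray. I'll go down on the rack.

Request:
jog_arm([
  [[0, 0.05, 1], [0, 0, 0], 80],
  [[0, 0.05, 2.4], [0, 0, 0], 80],
  [[0, 0.05, 3.8], [0, 0, 0], 80],
  [[0, 0.05, 5], [0, 0, 0], 80],
  [[0, 0.05, 6], [0, 0, 0], 80],
  [[0, 0.05, 6.8], [0, 0, 0], 80],
  [[0, 0.05, 7.2], [0, 0, 0], 80],
  [[0, 0.05, 7.3], [0, 0, 0], 80],
])

```text
time: 18.68
tool_pos: [0.5737, -0.0621, 0.0112]
tool_rot: [-0.0, 0.748, 0.664, -0.0]
contact_force: [-0.0, -0.1, -0.2]
gripper_width: 0.798
grasp_force: 0.0
```

Request:
jog_arm([
  [[0, 0, 0], [0, 0, 0], 80],
  [[0, 0, 0], [0, 0, 0], 70],
  [[0, 0, 0], [0, 0, 0], 60],
  [[0, 0, 0], [0, 0, 0], 50],
  [[0, 0, 0], [0, 0, 0], 40],
  [[0, 0, 0], [0, 0, 0], 35],
  [[0, 0, 0], [0, 0, 0], 35],
])

```text
time: 19.55
tool_pos: [0.5745, -0.062, 0.0125]
tool_rot: [0.001, 0.748, 0.664, 0.0]
contact_force: [0.1, 0.0, 5.8]
gripper_width: 0.568
grasp_force: 65.2
```

Request:
jog_arm([
  [[0, 0, -0.2], [0, 0, 0], 35],
  [[0, 0, -1], [0, 0, 0], 35],
  [[0, 0, -2.2], [0, 0, 0], 35],
  [[0, 0, -3.2], [0, 0, 0], 35],
  [[1, -0.3, -3.2], [0, 0, 0], 35],
  [[2.5, -0.8, -3.2], [0, 0, 0], 35],
  [[4.2, -1.4, -3.2], [0, 0, 0], 35],
  [[6, -2, -3.2], [0, 0, 0], 35],
])

```text
time: 20.55
tool_pos: [0.5414, 0.0941, 0.0923]
tool_rot: [0.0, 0.748, 0.664, 0.0]
contact_force: [0.7, -0.0, -2.6]
gripper_width: 0.575
grasp_force: 64.5
```

Request:
jog_arm([
  [[1.2, -0.4, 0], [0, 0, 1.2], 35],
  [[2.4, -0.8, 0], [0, 0, 2.4], 35],
  [[3.6, -1.2, 0], [0, 0, 3.6], 35],
  [[4.8, -1.6, 0], [0, 0, 4.8], 35],
  [[6, -2, 0], [0, 0, 6.1], 35],
  [[7, -2.3, 0], [0, 0, 7.4], 35],
  [[7.8, -2.6, 0], [0, 0, 8.7], 35],
  [[7.8, -2.6, 0], [0, 0, 10], 35],
])

```text
time: 21.55
tool_pos: [0.4998, 0.2957, 0.0923]
tool_rot: [-0.0, 1.0, 0.026, 0.0]
contact_force: [-0.3, 0.1, -2.2]
gripper_width: 0.572
grasp_force: 64.3
```

Request:
jog_arm([
  [[0, 0, 0], [0, 0, 0], 35],
  [[0, 0, 0], [0, 0, 0], 35],
])

```text
time: 21.8
tool_pos: [0.5004, 0.2941, 0.0919]
tool_rot: [-0.0, 1.0, 0.029, 0.0]
contact_force: [0.3, 0.1, -2.8]
gripper_width: 0.573
grasp_force: 64.3
```

Run:
```python
from h import *
s,*_=snap("wrist","wrist4"); print(s["tool_pos"],s["tool_rot"],s["gripper_width"]); np.save("s4.npy",np.r_[s["tool_pos"],s["tool_rot"]])
```

```text
[0.50039895 0.29406519 0.09188787] [-1.26837487e-05  9.99578741e-01  2.90229916e-02  8.02243179e-05] 0.5729104328374138
```

View pics/wrist4.png

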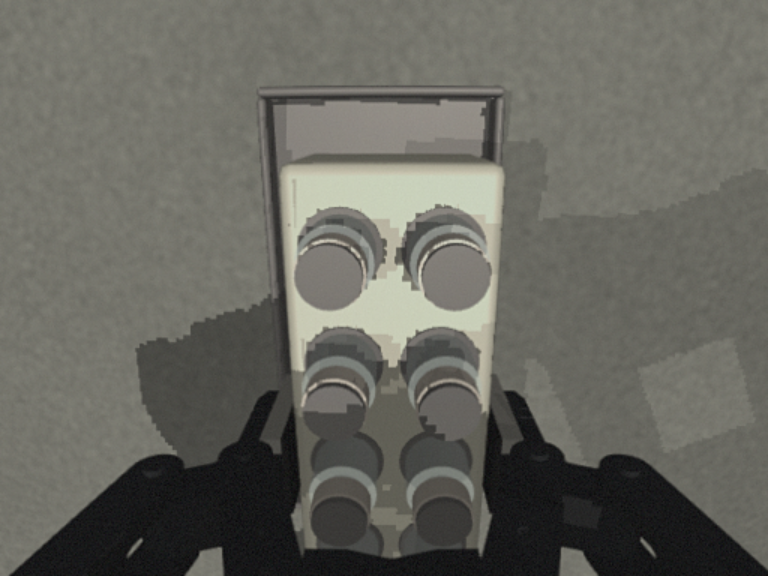

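The wrist view shows the rack held level over the prep tray. The tray's far edge runs from (258,88) to (505,88), and its left outer edge passes about (276,290).

Run:
```python
from m import *
a=np.load("s4.npy"); s=dict(tool_pos=a[:3],tool_rot=a[3:])
P=[ray("wrist",np.array(p)/1.5,.02,s)[:2] for p in((258,88),(505,88),(276,290))]
print(P); e=P[0]-P[1]; print("len",np.linalg.norm(e)); u=e/np.linalg.norm(e)
n=np.array([-u[1],u[0]]); n*=np.sign(np.dot(n,[-1,0])); print("long dir",-n, np.degrees(np.arctan2(-n[1],-n[0])),np.degrees(np.arctan2(*(P[0]-P[2])[::-1])))
print("centre",(P[0]+P[1])/2+n*.103)
print("tool yaw",np.degrees(2*np.arctan2(a[5],a[4])))
```

```text
[array([0.59281872, 0.35343098]), array([0.59836368, 0.25565836]), array([0.50886635, 0.34661131])]
len 0.097929730131022
long dir [0.99839569 0.05662188] 3.2459306030378996 4.644088393918575
centre [0.49275644 0.29871262]
tool yaw 3.3262569435090668
```

Request:
jog_arm([
  [[-0.2, -0.15, 0], [0, 0, 0], 35],
  [[-0.2, -0.15, 0.4], [0, 0, 0], 35],
  [[-0.2, -0.15, 1.2], [0, 0, 0], 35],
  [[-0.2, -0.15, 2], [0, 0, 0], 35],
  [[-0.2, -0.15, 2.6], [0, 0, 0], 35],
  [[-0.2, -0.15, 3], [0, 0, 0], 35],
  [[-0.2, -0.15, 3.16], [0, 0, 0], 35],
  [[-0.2, -0.15, 3.2], [0, 0, 0], 35],
])

```text
time: 22.85
tool_pos: [0.4955, 0.2979, 0.0125]
tool_rot: [0.0, 1.0, 0.028, -0.0]
contact_force: [-4.5, -2.0, 6.2]
gripper_width: 0.574
grasp_force: 65.5
```

Request:
jog_arm([
  [[0, 0, 0.02], [0, 0, 0], 35],
  [[0, 0, 0.02], [0, 0, 0], 35],
])

```text
time: 23.1
tool_pos: [0.4955, 0.2979, 0.0125]
tool_rot: [0.0, 1.0, 0.028, 0.0]
contact_force: [-5.4, -2.5, 5.8]
gripper_width: 0.574
grasp_force: 65.6
```

Request:
jog_arm([
  [[0, 0, 0], [0, 0, 0], 61],
  [[0, 0, 0], [0, 0, 0], 63],
  [[0, 0, 0], [0, 0, 0], 64],
  [[0, 0, 0], [0, 0, 0], 64],
  [[0, 0, -0.3], [0, 0, 0], 64],
  [[0, 0, -1.2], [0, 0, 0], 66],
  [[0, 0, -2.6], [0, 0, 0], 66],
  [[0, 0, -4.5], [0, 0, 0], 66],
])

```text
time: 24.1
tool_pos: [0.4943, 0.2973, 0.1238]
tool_rot: [0.0, 1.0, 0.028, -0.001]
contact_force: [1.2, -0.1, 0.1]
gripper_width: 0.662
grasp_force: 0.0
```

Request:
jog_arm([
  [[0, 0, -2], [0, 0, 0], 60],
  [[0, 0, -3.5], [0, 0, 0], 60],
  [[0, 0, -3.5], [0, 0, 0], 60],
])

```text
time: 24.48
tool_pos: [0.4974, 0.2988, 0.2165]
tool_rot: [-0.002, 1.0, 0.028, 0.004]
contact_force: [0.0, 0.1, -0.2]
gripper_width: 0.599
grasp_force: 0.0
```

Run:
```python
from m import *
np.set_printoptions(precision=4,suppress=True)
s,im,d,W=snap("wrist","wrist5"); print(s["tool_pos"],s["tool_rot"],s["gripper_width"])
```

```text
[0.4974 0.2988 0.2165] [-0.0017  0.9996  0.028   0.0043] 0.5985094803996448
```

View pics/wrist5.png

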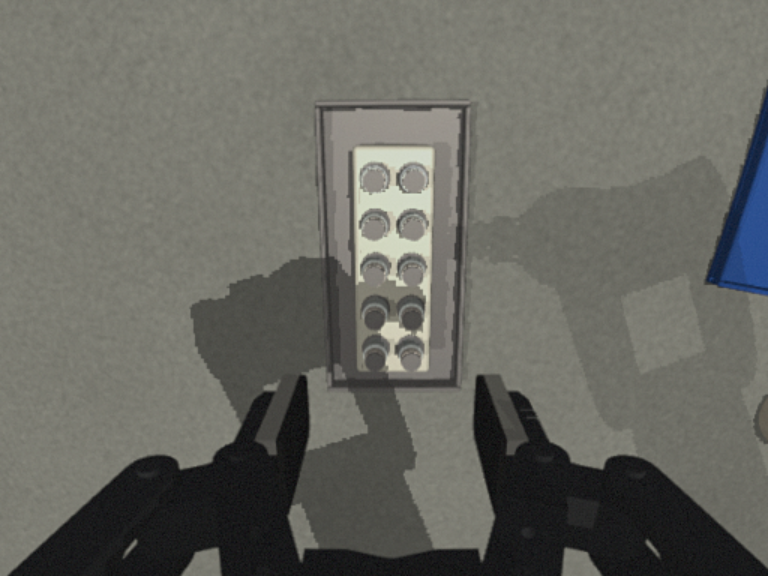

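The rack sits flat and lengthways inside the prep tray, with clear margins all round (rack at 355–433, 147–372). Now the bottles go back, conical first.

Request:
jog_arm([
  [[0, 1, 0], [0, 0, -1.3], 60],
  [[0.2, 3, 0], [0, 0, -2.6], 60],
  [[0.4, 5, 0], [0, 0, -3.9], 60],
  [[0.6, 7, 0], [0, 0, -5.2], 60],
  [[0.8, 9, 0], [0, 0, -6.5], 60],
  [[1, 11, 0], [0, 0, -7.8], 60],
  [[1.2, 13, 0], [0, 0, -9.1], 60],
  [[1.2, 15, 0], [0, 0, -10.4], 60],
])

```text
time: 25.52
tool_pos: [0.5451, -0.0764, 0.2088]
tool_rot: [-0.001, 0.727, 0.687, -0.001]
contact_force: [0.7, -0.3, 0.2]
gripper_width: 0.6
grasp_force: 0.0
```

Request:
jog_arm([
  [[0, 0, 0], [0, 0, -0.44], 60],
  [[0, 0, 0], [0, 0, -0.44], 60],
  [[0, 0, 0], [0, 0, -0.44], 60],
])

```text
time: 25.9
tool_pos: [0.5455, -0.0744, 0.2099]
tool_rot: [-0.001, 0.708, 0.707, -0.0]
contact_force: [-0.1, -0.1, -0.2]
gripper_width: 0.602
grasp_force: 0.0
```

```bash
python3 -c "
from plant import *
s=state();print(s['tool_pos'],s['tool_rot'])"
```

```text
[ 0.54549806 -0.07442273  0.20985105] [-8.43475149e-04  7.07675792e-01  7.06536655e-01 -4.65718127e-04]
```

Request:
jog_arm([
  [[-1.2, 0.1, 0], [0, 0, 0], 60],
  [[-3.2, 0.3, 0], [0, 0, 0], 60],
  [[-5.2, 0.4, 0], [0, 0, 0], 60],
  [[-7.2, 0.5, 0], [0, 0, 0], 60],
  [[-8.6, 0.6, 0], [0, 0, 0], 60],
  [[-9.1, 0.6, 0], [0, 0, 0], 60],
  [[-9.1, 0.6, 0.5], [0, 0, 0], 60],
  [[-9.1, 0.6, 2], [0, 0, 0], 60],
])

```text
time: 26.9
tool_pos: [0.5623, -0.3018, 0.1626]
tool_rot: [0.002, 0.707, 0.707, 0.001]
contact_force: [-0.1, -1.1, -0.0]
gripper_width: 0.599
grasp_force: 0.0
```

Request:
jog_arm([
  [[0, 0, 1.2], [0, 0, 0], 60],
  [[0, 0, 2], [0, 0, 0], 60],
  [[0, 0, 2], [0, 0, 0], 60],
  [[0, 0, 2], [0, 0, 0], 60],
])

```text
time: 27.4
tool_pos: [0.5616, -0.3025, 0.1124]
tool_rot: [0.001, 0.707, 0.707, 0.0]
contact_force: [0.6, -0.1, -0.0]
gripper_width: 0.6
grasp_force: 0.0
```

Request:
jog_arm([
  [[0, -0.05, 0.08], [0, 0, 0], 60],
  [[0, -0.05, 0.08], [0, 0, 0], 45],
  [[0, -0.05, 0.08], [0, 0, 0], 35],
  [[0, -0.05, 0.08], [0, 0, 0], 20],
  [[0, -0.05, 0.08], [0, 0, 0], 10],
  [[0, -0.05, 0.08], [0, 0, 0], 10],
  [[0, -0.05, 0.08], [0, 0, 0], 10],
])

```text
time: 28.28
tool_pos: [0.5599, -0.3028, 0.1097]
tool_rot: [0.001, 0.708, 0.707, 0.0]
contact_force: [0.9, -0.3, 4.1]
gripper_width: 0.308
grasp_force: 59.5
```

Request:
jog_arm([
  [[0, 0, -0.3], [0, 0, 0], 10],
  [[0, 0, -1], [0, 0, 0], 10],
  [[0, 0, -1.8], [0, 0, 0], 10],
  [[0.8, 0, -2], [0, 0, 0], 10],
  [[2.2, -0.2, -2], [0, 0, 0], 10],
  [[3.8, -0.4, -2], [0, 0, 0], 10],
  [[5.4, -0.6, -2], [0, 0, 0], 10],
  [[7, -0.8, -2], [0, 0, 0], 10],
])

```text
time: 29.28
tool_pos: [0.5391, -0.1249, 0.1592]
tool_rot: [-0.0, 0.707, 0.707, 0.0]
contact_force: [1.1, 0.3, -1.4]
gripper_width: 0.314
grasp_force: 59.2
```

Request:
jog_arm([
  [[1.6, -0.2, 0], [0, 0, 0], 10],
  [[3.2, -0.5, 0], [0, 0, 0], 10],
  [[4.6, -0.7, 0], [0, 0, 0], 10],
  [[5.4, -0.76, 0], [0, 0, 0], 10],
  [[5.4, -0.76, 0], [0, 0, 0], 10],
  [[5.4, -0.76, 0.7], [0, 0, 0], 10],
  [[5.4, -0.76, 1.4], [0, 0, 0], 10],
  [[5.4, -0.76, 1.4], [0, 0, 0], 10],
])

```text
time: 30.28
tool_pos: [0.5188, 0.0072, 0.1207]
tool_rot: [-0.002, 0.708, 0.706, -0.002]
contact_force: [-0.6, 0.6, -2.5]
gripper_width: 0.307
grasp_force: 59.3
```

Request:
jog_arm([
  [[0, 0, 0], [0, 0, 0], 10],
  [[0, 0, 0], [0, 0, 0], 10],
])

```text
time: 30.52
tool_pos: [0.5215, 0.0073, 0.1247]
tool_rot: [0.0, 0.708, 0.706, 0.0]
contact_force: [-0.0, 0.1, -1.9]
gripper_width: 0.311
grasp_force: 59.3
```

Request:
jog_arm([
  [[0, -0.02, 0.2], [0, 0, 0], 10],
  [[0, -0.02, 0.4], [0, 0, 0], 10],
  [[0, -0.02, 0.5], [0, 0, 0], 10],
  [[0, -0.02, 0.55], [0, 0, 0], 10],
  [[0, -0.02, 0.57], [0, 0, 0], 10],
  [[0, -0.02, 0.57], [0, 0, 0], 10],
])

```text
time: 31.28
tool_pos: [0.5205, 0.0076, 0.1107]
tool_rot: [-0.0, 0.708, 0.707, -0.0]
contact_force: [-3.2, 0.5, 4.7]
gripper_width: 0.312
grasp_force: 60.1
```

Request:
jog_arm([
  [[0, 0, 0], [0, 0, 0], 35],
  [[0, 0, 0], [0, 0, 0], 45],
  [[0, 0, 0], [0, 0, 0], 60],
  [[0, 0, 0], [0, 0, 0], 60],
  [[0, 0, -0.5], [0, 0, 0], 60],
  [[0, 0, -2], [0, 0, 0], 60],
  [[-0.5, -0.1, -3.4], [0, 0, 0], 60],
  [[-2.4, -0.3, -3.4], [0, 0, 0], 60],
])

```text
time: 32.28
tool_pos: [0.5154, -0.0524, 0.2003]
tool_rot: [0.004, 0.706, 0.708, 0.002]
contact_force: [0.7, -0.8, 0.4]
gripper_width: 0.602
grasp_force: 0.0
```

Request:
jog_arm([
  [[-2, -0.2, 0], [0, 0, 0], 60],
  [[-4, -0.5, 0], [0, 0, 0], 60],
  [[-6, -0.7, 0], [0, 0, 0], 60],
  [[-8, -0.9, 0], [0, 0, 0], 60],
  [[-9.5, -1.1, 0], [0, 0, 0], 60],
  [[-10, -1.13, 0], [0, 0, 0], 60],
  [[-10, -1.13, 0.5], [0, 0, 0], 60],
  [[-10, -1.13, 1.5], [0, 0, 0], 60],
])

```text
time: 33.28
tool_pos: [0.4852, -0.3016, 0.1577]
tool_rot: [0.001, 0.707, 0.707, 0.0]
contact_force: [0.6, 0.0, -0.3]
gripper_width: 0.599
grasp_force: 0.0
```

Request:
jog_arm([
  [[0, 0, 1], [0, 0, 0], 60],
  [[0, 0, 1.9], [0, 0, 0], 60],
  [[0, 0, 1.9], [0, 0, 0], 60],
  [[0, 0, 1.9], [0, 0, 0], 60],
])

```text
time: 33.78
tool_pos: [0.4848, -0.3017, 0.1104]
tool_rot: [0.0, 0.707, 0.707, 0.0]
contact_force: [-0.2, 0.6, -0.3]
gripper_width: 0.602
grasp_force: 0.0
```

Shift 1 mm to match the release pose, then grip.

Request:
jog_arm([
  [[-0.05, 0.01, 0], [0, 0, 0], 60],
  [[-0.05, 0.01, 0], [0, 0, 0], 45],
  [[-0.05, 0.01, 0], [0, 0, 0], 35],
  [[-0.05, 0.01, 0], [0, 0, 0], 20],
  [[-0.05, 0.01, 0], [0, 0, 0], 10],
  [[-0.05, 0.01, 0], [0, 0, 0], 10],
  [[-0.05, 0.01, 0], [0, 0, 0], 10],
])

```text
time: 34.65
tool_pos: [0.4848, -0.3041, 0.1105]
tool_rot: [0.001, 0.708, 0.707, -0.0]
contact_force: [-1.0, 0.2, 5.3]
gripper_width: 0.313
grasp_force: 59.1
```

Request:
jog_arm([
  [[0, 0, -0.3], [0, 0, 0], 10],
  [[0, 0, -1], [0, 0, 0], 10],
  [[0, 0, -1.8], [0, 0, 0], 10],
  [[0.8, 0.1, -2], [0, 0, 0], 10],
  [[2.2, 0.3, -2], [0, 0, 0], 10],
  [[3.8, 0.5, -2], [0, 0, 0], 10],
  [[5.4, 0.7, -2], [0, 0, 0], 10],
  [[7, 0.9, -2], [0, 0, 0], 10],
])

```text
time: 35.65
tool_pos: [0.507, -0.1262, 0.16]
tool_rot: [-0.0, 0.707, 0.707, 0.0]
contact_force: [0.8, 0.3, -2.5]
gripper_width: 0.311
grasp_force: 59.1
```

Request:
jog_arm([
  [[1.4, 0.2, 0], [0, 0, 0], 10],
  [[2.4, 0.3, 0], [0, 0, 0], 10],
  [[3, 0.32, 0], [0, 0, 0], 10],
  [[3, 0.32, 0], [0, 0, 0], 10],
  [[3, 0.32, 0.7], [0, 0, 0], 10],
  [[3, 0.32, 1.4], [0, 0, 0], 10],
  [[3, 0.32, 1.4], [0, 0, 0], 10],
  [[3, 0.32, 1.4], [0, 0, 0], 10],
])

```text
time: 36.65
tool_pos: [0.5152, -0.0541, 0.1244]
tool_rot: [-0.0, 0.708, 0.706, -0.0]
contact_force: [-0.7, -0.1, -2.3]
gripper_width: 0.308
grasp_force: 59.2
```

Request:
jog_arm([
  [[0, 0, 0], [0, 0, 0], 10],
])

```text
time: 36.78
tool_pos: [0.5158, -0.054, 0.1255]
tool_rot: [0.001, 0.708, 0.707, 0.0]
contact_force: [0.2, 0.0, -1.6]
gripper_width: 0.307
grasp_force: 59.2
```

Request:
jog_arm([
  [[-0.02, 0, 0.2], [0, 0, 0], 10],
  [[-0.02, 0, 0.4], [0, 0, 0], 10],
  [[-0.02, 0, 0.5], [0, 0, 0], 10],
  [[-0.02, 0, 0.55], [0, 0, 0], 10],
  [[-0.02, 0, 0.58], [0, 0, 0], 10],
  [[-0.02, 0, 0.58], [0, 0, 0], 10],
])

```text
time: 37.52
tool_pos: [0.5155, -0.0542, 0.1116]
tool_rot: [-0.0, 0.708, 0.707, -0.0]
contact_force: [-4.2, 0.4, 5.5]
gripper_width: 0.307
grasp_force: 60.2
```

Request:
jog_arm([
  [[0, 0, 0], [0, 0, 0], 35],
  [[0, 0, 0], [0, 0, 0], 45],
  [[0, 0, 0], [0, 0, 0], 60],
  [[0, 0, 0], [0, 0, 0], 60],
  [[0, 0, -0.5], [0, 0, 0], 60],
  [[0, 0, -2], [0, 0, 0], 60],
  [[0, 0, -3.4], [0, 0, 0], 60],
  [[-1.8, -0.8, -3.4], [0, 0, 0], 60],
])

```text
time: 38.52
tool_pos: [0.4982, -0.0989, 0.2008]
tool_rot: [0.004, 0.706, 0.708, 0.002]
contact_force: [0.3, -1.1, -0.9]
gripper_width: 0.598
grasp_force: 0.0
```

Request:
jog_arm([
  [[-1.8, -0.8, 0], [0, 0, 0], 60],
  [[-3.6, -1.5, 0], [0, 0, 0], 60],
  [[-5.4, -2.3, 0], [0, 0, 0], 60],
  [[-7.2, -3, 0], [0, 0, 0], 60],
  [[-8.2, -3.4, 0], [0, 0, 0], 60],
  [[-8.2, -3.4, 0], [0, 0, 0], 60],
  [[-8.2, -3.4, 0.5], [0, 0, 0], 60],
  [[-8.2, -3.4, 1.5], [0, 0, 0], 60],
])

```text
time: 39.52
tool_pos: [0.4111, -0.3035, 0.1582]
tool_rot: [0.001, 0.707, 0.707, 0.0]
contact_force: [-0.5, -0.0, -0.3]
gripper_width: 0.598
grasp_force: 0.0
```

Request:
jog_arm([
  [[0, 0, 1], [0, 0, 0], 60],
  [[0, 0, 1.9], [0, 0, 0], 60],
  [[0, 0, 1.9], [0, 0, 0], 60],
  [[0, 0, 1.9], [0, 0, 0], 60],
])

```text
time: 40.02
tool_pos: [0.4106, -0.3036, 0.1109]
tool_rot: [0.0, 0.707, 0.707, 0.0]
contact_force: [0.0, -0.6, -0.5]
gripper_width: 0.599
grasp_force: 0.0
```

Request:
jog_arm([
  [[-0.07, -0.02, 0], [0, 0, 0], 60],
  [[-0.07, -0.02, 0], [0, 0, 0], 45],
  [[-0.07, -0.02, 0], [0, 0, 0], 35],
  [[-0.07, -0.02, 0], [0, 0, 0], 20],
  [[-0.07, -0.02, 0], [0, 0, 0], 10],
  [[-0.07, -0.02, 0], [0, 0, 0], 10],
  [[-0.07, -0.02, 0], [0, 0, 0], 10],
])

```text
time: 40.9
tool_pos: [0.4099, -0.3062, 0.111]
tool_rot: [0.001, 0.708, 0.707, 0.0]
contact_force: [0.9, -0.3, 4.7]
gripper_width: 0.311
grasp_force: 59.4
```

Request:
jog_arm([
  [[0, 0, -0.3], [0, 0, 0], 10],
  [[0, 0, -1], [0, 0, 0], 10],
  [[0, 0, -1.8], [0, 0, 0], 10],
  [[0.8, 0.5, -2], [0, 0, 0], 10],
  [[2, 1.2, -2], [0, 0, 0], 10],
  [[3.4, 2, -2], [0, 0, 0], 10],
  [[4.8, 2.8, -2], [0, 0, 0], 10],
  [[6, 3.6, -2], [0, 0, 0], 10],
])

```text
time: 41.9
tool_pos: [0.5005, -0.1548, 0.1618]
tool_rot: [0.001, 0.707, 0.707, 0.0]
contact_force: [0.8, -0.5, -3.2]
gripper_width: 0.306
grasp_force: 59.3
```

Request:
jog_arm([
  [[0.8, 0.2, 0], [0, 0, 0], 10],
  [[1.4, 0.25, 0], [0, 0, 0], 10],
  [[1.57, 0.25, 0], [0, 0, 0], 10],
  [[1.57, 0.25, 0], [0, 0, 0], 10],
  [[1.57, 0.25, 0.7], [0, 0, 0], 10],
  [[1.57, 0.25, 1.4], [0, 0, 0], 10],
  [[1.57, 0.25, 1.4], [0, 0, 0], 10],
  [[1.57, 0.25, 1.4], [0, 0, 0], 10],
])

```text
time: 42.9
tool_pos: [0.5058, -0.1168, 0.1249]
tool_rot: [-0.0, 0.708, 0.707, -0.0]
contact_force: [0.7, -0.3, -2.1]
gripper_width: 0.306
grasp_force: 59.4
```

Request:
jog_arm([
  [[0, 0, 0], [0, 0, 0], 10],
])

```text
time: 43.02
tool_pos: [0.5065, -0.1169, 0.126]
tool_rot: [0.001, 0.708, 0.707, 0.0]
contact_force: [0.6, -0.1, -2.1]
gripper_width: 0.305
grasp_force: 59.4
```

Request:
jog_arm([
  [[0, 0, 0.2], [0, 0, 0], 10],
  [[0, 0, 0.4], [0, 0, 0], 10],
  [[0, 0, 0.5], [0, 0, 0], 10],
  [[0, 0, 0.55], [0, 0, 0], 10],
  [[0, 0, 0.58], [0, 0, 0], 10],
  [[0, 0, 0.58], [0, 0, 0], 10],
])

```text
time: 43.78
tool_pos: [0.5062, -0.1167, 0.112]
tool_rot: [0.0, 0.708, 0.707, -0.0]
contact_force: [-3.6, 1.5, 5.7]
gripper_width: 0.306
grasp_force: 60.4
```

Request:
jog_arm([
  [[0, 0, 0], [0, 0, 0], 35],
  [[0, 0, 0], [0, 0, 0], 45],
  [[0, 0, 0], [0, 0, 0], 60],
  [[0, 0, 0], [0, 0, 0], 60],
  [[0, 0, -0.5], [0, 0, 0], 60],
  [[0, 0, -2], [0, 0, 0], 60],
  [[0, 0, -4], [0, 0, 0], 60],
  [[0.5, 0.3, -4.8], [0, 0, 0], 60],
])

```text
time: 44.78
tool_pos: [0.5152, -0.1049, 0.2357]
tool_rot: [0.003, 0.708, 0.706, 0.001]
contact_force: [-0.6, -0.9, -0.4]
gripper_width: 0.599
grasp_force: 0.0
```

Request:
jog_arm([
  [[0.15, 0, 0], [0, 0, 0], 60],
  [[0.15, 0, 0], [0, 0, 0], 60],
  [[0.15, 0, 0], [0, 0, 0], 60],
])

```text
time: 45.15
tool_pos: [0.5124, -0.1001, 0.2283]
tool_rot: [-0.002, 0.708, 0.707, -0.001]
contact_force: [0.6, -0.2, -0.1]
gripper_width: 0.6
grasp_force: 0.0
```

Run:
```python
from m import *
np.set_printoptions(precision=4,suppress=True)
s,im,d,W=snap("wrist","wrist6"); print(s["tool_pos"],s["tool_rot"],s["gripper_width"])
x,y,z=W[...,0],W[...,1],W[...,2]
m=np.isfinite(x)&(z>.135)&(z<.143)&(x>.4)&(x<.6)&(im.min(-1)>110)
n,l,st,ce=cv2.connectedComponentsWithStats(m.astype(np.uint8))
for i in range(1,n):
    if st[i,4]>30: Q=W[l==i]; print(st[i,4],np.median(Q,0),cv2.minEnclosingCircle(Q[:,:2].astype(np.float32)))
snap("scene","scene2")
```

```text
[ 0.5124 -0.1001  0.2283] [-0.0018  0.7076  0.7067 -0.001 ] 0.6003199661661147
1507 [0.5209 0.0086 0.1397] ((0.5205302238464355, 0.008098061196506023), 0.014811134897172451)
1202 [ 0.5154 -0.0529  0.1397] ((0.5153841972351074, -0.052855540066957474), 0.014070895500481129)
1017 [ 0.5062 -0.1154  0.1397] ((0.5062412023544312, -0.11597279459238052), 0.014796877279877663)
```

View pics/wrist6.png

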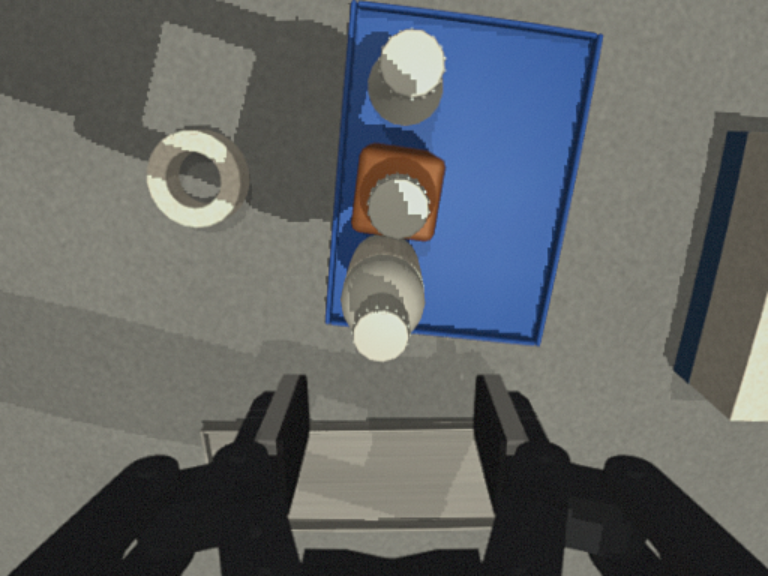

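View pics/scene2.png

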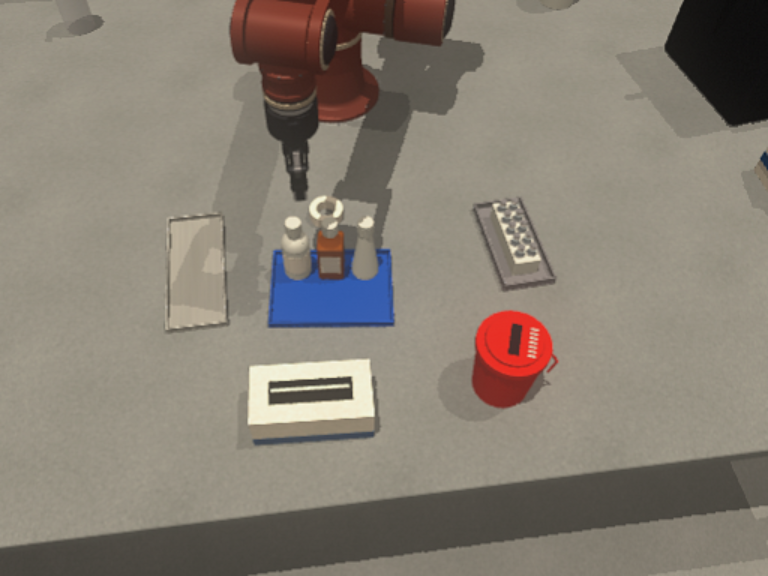

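Both views show the three bottles upright in their original places, with caps within about 1 mm of where they were first measured. The rack is flat in the prep tray, and the bin, box and tape roll haven't moved. I'm handing in.

```bash
python3 -c "
from plant import *
print(job_done())"
```

```text
the job is handed in; nothing more can be done
None
```

The job is handed in at about 45 s: the rack is flat and lengthways in the prep tray, all three bottles are upright in their places (caps within about 1 mm of the start), and the bin, box and tape roll look unmoved in the final pictures.

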